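# Lock the cover of a microscope's lamp base

### The job

The bulb in the microscope's lamp base has been changed and its black cover is back on. Turn the cover's three captive tab-headed bolts clockwise, in any order, each fully home to its end stop (the tabs then lie along the long side of the base), and let go. Do not grip or push hard on the white housing or the round brightness dial on its bare end.

Things in the scene. Friction and masses are not known exactly. Their poses are not given: they have to be found in the camera images.
- housing: microscope lamp base, fixed to the bench, at any yaw: white box, black skirt, 340 mm long (x), 180 wide (y), 60 high. Origin: centre of underside. Black cover with glass lens on top, 6 mm thick, 250 x 168 mm, from x = -165 to 85, carries the three bolts. Bare white +x end: vent slots and, at x = 140, y = -45, a round ribbed steel dial, 36 mm across, 16 high (not a bolt).
- bolt_a_bar (a point): captive bolt at housing x = -105, y = 50 mm: upright steel tab 42 mm long (x axis), 13 thick, 32 tall on a round foot 34 across. Point on its vertical turning axis, at grip height 103 mm above the bench: tab top 9 mm above it, foot top 23 below. Turns clockwise from above, light friction, stays put; starts 55 to 76 degrees short of its stop, where its x axis points along the housing's x.
- bolt_b_bar (a point): captive bolt at housing x = -105, y = -50 mm: upright steel tab 42 mm long (x axis), 13 thick, 32 tall on a round foot 34 across. Point on its vertical turning axis, at grip height 103 mm above the bench: tab top 9 mm above it, foot top 23 below. Turns clockwise from above, light friction, stays put; starts 55 to 76 degrees short of its stop, where its x axis points along the housing's x.
- bolt_c_bar (a point): captive bolt at housing x = 45, y = 0 mm: upright steel tab 42 mm long (x axis), 13 thick, 32 tall on a round foot 34 across. Point on its vertical turning axis, at grip height 103 mm above the bench: tab top 9 mm above it, foot top 23 below. Turns clockwise from above, light friction, stays put; starts 55 to 76 degrees short of its stop, where its x axis points along the housing's x.

How it is judged:
At the end, for the whole second after the job is handed in: each of the three bolts is turned to within 0.2 rad (about 11 degrees) of its end stop, where its tab lies along the housing's long side, and is let go (angle between the x axis of each of bolt_a_bar, bolt_b_bar, bolt_c_bar and the x axis of housing, either way round below 0.2 rad); the robot touches nothing.
It fails at once if the white housing or its dial is gripped or pushed with more than 15 N (contact force between housing and the fingers above 15 N or contact force between housing and the arm above 15 N).
It also fails if it takes over 56 s, if anything falls off the work surface, if the arm or the gripper's body presses on something with over 40 N, if the wrist force passes 120 N, or if a joint passes its speed limit or range.

### The arm

A 6-joint arm with a two-finger parallel gripper is mounted at the origin on the work surface. World frame = base frame: x ahead of the robot, y to its left, z up, the work surface at z = 0. Lengths are in m, angles in rad, forces in N, time in s.
With the tool pointing down it reaches from about 0.25 to 0.725 m from the base axis. Payload 4 kg.
Tool frame: the origin (TCP) lies midway between the tips of the shut fingers; the grasp point (between the pads) lies bot.tcp_to_grasp behind it (bot.tcp_to_grasp is the distance from the TCP to the grasp point, in m); z points along the fingers, y is the line along which they close (so a half turn about z gives the same grasp; the last joint's range is limited). The gripper opens to 85 mm and grips with 20 to 120 N. Pads are 22 mm wide; open, the fingers measure 114 mm over their backs; the gripper's body (76 mm by 85 mm) begins 54 mm behind the grasp point. The pads swing forward as they close: fully open they stand 13 mm farther back than shut.
Start: joints at [1.12, 0.241, 0.005, 1.335, 0, 1.571], TCP at [0.218, 0.45, 0.231] pointing down, gripper open.
Joint ranges: [-2.72, 2.72], [-1.05, 1.87], [-1.09, 1.28], [-1.99, 2.15], [-1.42, 1.44], [-3.14, 3.14]. Speed limits (rad/s): [2.79, 2.79, 3.14, 3.14, 3.14, 3.14].

### API

Orientations are given as a unit quaternion [x, y, z, w].
In Python, from workcell import readout, camera, bot gives the robot as it stands. The module is installed in compiled form; this text tells all that it offers.
- The arm moves only by the tool jog_arm, never from a script. Its argument "motion" is a list of rows, each an object of numbers: "x", "y", "z": the shift along the tool's x, y, z in mm; "spin": the turn about the tool's z in degrees; "fingers": the closure, from -1 (fully open) to 1 (shut). A call has 1 to 8 rows; each row is the pose to reach, as a shift and turn from the pose commanded when the call began, along the tool's axes at that moment; what a row does not reach only later rows make up. A row lasts 1/8 s, in which the tool goes at most 62.5 mm and 10.7 degrees, less where a joint would pass 70% of its speed; a pose out of reach is approached as far as the arm can. A call with a gripper value outside its range is refused whole. The fingers move at their own pace and stop on an object; the grip force is fixed at half the most. Time passes only in rows, so rows that repeat a pose let the fingers close. It gives the time, the measured TCP pose, the force, the opening and the grip force at its end, in the units of the state.
- readout.get_obs(): the state, without advancing time (a new reading comes with each control period).
- camera(name): name is "scene" or "top" or "wrist"; returns a dict with "pixels" (400x640x3 uint8, red, green, blue), "K" (3x3 intrinsics, pixels), "dist" ([k1, k2, p1, p2, k3] as OpenCV has them; the pictures are not rectified), "rvec" (rotation vector, rad) and "tvec" (3), from world to camera coordinates, as OpenCV has them. Camera axes: x right, y down, z forward; pixel columns grow to the right and rows downward; lengths in m; the calibration is good to about 2 mm. A picture is of the moment at which its call begins. There is no depth.
- bot.job_done(): hands the job in; it is judged then, once.
The state is a dict: "clock": time; "joint_pos": joint angles; "joint_vel": joint speeds; "tau": joint torques, N m; "eef_pos": TCP position; "tool_rot": TCP orientation; "ft_force": force on the tool from outside, world axes, zero at the start; "ft_torque": the same for the moment, N m; "grip_width": finger opening in m; "grasp_force": force on a finger pad.
Only numpy, scipy, OpenCV 4.12 (cv2) and the standard library are available. Lean on these libraries where they do the work, as an engineer would, in place of code of your own. Each camera call takes 0.05 s, during which the arm holds its last target. There are 200 camera calls.

## Working session

There is one attempt and no reset: what is moved stays moved. The work goes in short steps, Python scripts to look and compute and a tool call to move; the robot and the scene stay as the last step left them, time stands still between calls to the robot, and variables do not carry over. Pictures are saved under pics/ and viewed, at most 10 in all, crops included, and the job is handed in when it is done.

Besides the shell and the picture viewer there is one more tool, called after "Request:" in YAML: its name, and indented under it one key for each argument. jog_arm: Moves the arm, as the interface text tells. Its arguments: {"type":"object","properties":{"motion":{"type":"array"}},"required":["motion"]}

```bash
mkdir -p pics; cat > h.py <<'E'
import numpy as np, cv2
from workcell import readout, camera, bot
def snap(n,f):
    c=camera(n); cv2.imwrite('pics/'+f,c['pixels'][:,:,::-1]); return c
def ray(c,px,z):
    p=cv2.undistortPoints(np.array(px,float).reshape(-1,1,2),c['K'],c['dist']).reshape(-1,2)
    R=cv2.Rodrigues(c['rvec'])[0]; o=-R.T@np.ravel(c['tvec'])
    d=np.c_[p,np.ones(len(p))]@R
    return o+d*((z-o[2])/d[:,2])[:,None]
def proj(c,P): return cv2.projectPoints(np.array(P,float).reshape(-1,1,3),c['rvec'],c['tvec'],c['K'],c['dist'])[0].reshape(-1,2)
E
python3 - <<'E'
from h import *
import pickle
for n in('top','scene'):
    c=snap(n,n+'1.png'); pickle.dump(c,open(n+'.pkl','wb'))
o=readout.get_obs(); print(o); print(bot.tcp_to_grasp)
E
```

```text
{'clock': 0.1, 'joint_pos': array([ 1.11999879e+00,  2.41337147e-01,  3.86558191e-03,  1.33518392e+00,
       -1.03147310e-05,  1.57082816e+00]), 'joint_vel': array([-0.00017247, -0.00074478,  0.00296164, -0.00204169,  0.00025561,
        0.00068856]), 'tau': array([-5.04757500e-04, -3.73138154e+01,  2.53010058e+01,  1.08909019e-02,
       -9.25283189e-06, -1.58301415e-06]), 'eef_pos': array([0.21760235, 0.44954816, 0.23050474]), 'tool_rot': array([ 2.23510474e-01,  9.74701084e-01, -9.07221470e-04, -2.02715019e-04]), 'ft_force': array([-0.60175037, -1.39171492, -0.56936744]), 'ft_torque': array([-0.04178811, -0.00034094, -0.00497669]), 'grasp_force': 0.0, 'grip_width': 0.0854790805924227}
0.0187
```

View pics/top1.png

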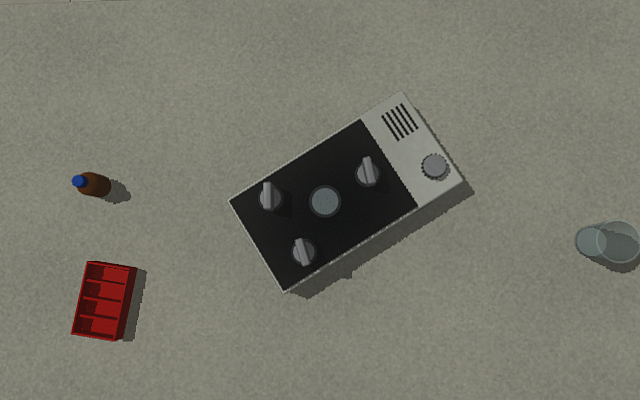

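View pics/scene1.png

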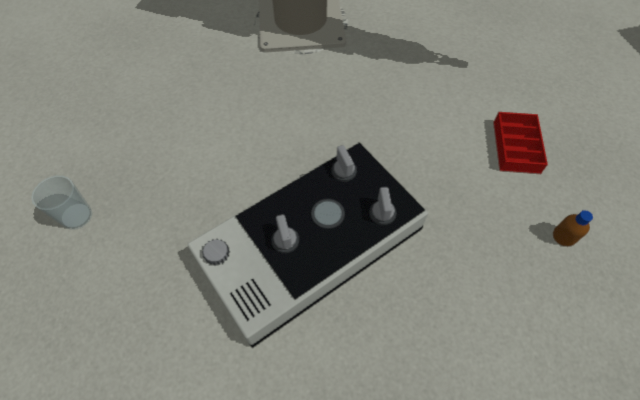

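The top view shows the black cover with corners near (230,202), (360,119), (418,207), (285,292), bolts at (270,196), (303,252), (368,172), and the dial at (434,165). The scene view shows the same box from the other side.

```bash
cat > m.py <<'E'
from h import *
import pickle
for n in('top','scene'):
    c=pickle.load(open(n+'.pkl','rb')); g=c['pixels'].max(2)
    m=(g<45).astype(np.uint8); m=cv2.morphologyEx(m,cv2.MORPH_OPEN,np.ones((3,3)))
    cs=cv2.findContours(m,cv2.RETR_EXTERNAL,cv2.CHAIN_APPROX_NONE)[0]
    k=max(cs,key=cv2.contourArea); h=cv2.convexHull(k)
    P=ray(c,h.reshape(-1,2),.066)[:,:2]
    r=cv2.minAreaRect((P*1000).astype(np.float32)); print(n,r)
    b=cv2.boxPoints(r); (cx,cy),_,_=r
    # dial side: white mean beyond the ends
    w,hh=r[1]; a=np.radians(r[2]+(0 if w>hh else 90)); u=np.array([np.cos(a),np.sin(a)])
    best=[]
    for s in(1,-1):
        q=proj(c,[*(np.array([cx,cy])+s*u*160)/1000,.06])[0].astype(int); best.append(g[q[1]-6:q[1]+7,q[0]-6:q[0]+7].mean())
    s=1 if best[0]>best[1] else -1; u=u*s; v=np.array([-u[1],u[0]])
    yaw=np.degrees(np.arctan2(u[1],u[0])); O=np.array([cx,cy])+40*u
    print('yaw',yaw,'origin',O,best)
    for nm,(x,y) in dict(a=(-105,50),b=(-105,-50),c=(45,0)).items():
        p=O+x*u+y*v; uv=np.array([(i,j) for j in range(400) for i in range(640) if g[j,i]>95])
        Q=ray(c,uv,.112)[:,:2]*1000; sel=np.hypot(*(Q-p).T)<27; q=Q[sel]
        rr=cv2.minAreaRect(q.astype(np.float32)); C=np.cov(q.T); e=np.linalg.eigh(C)[1][:,1]
        print(nm,p.round(1),'pix',proj(c,[*p/1000,.112])[0].round(),len(q),'cen',q.mean(0).round(1),'ang',np.degrees(np.arctan2(e[1],e[0])).round(1),'rel',((np.degrees(np.arctan2(e[1],e[0]))-yaw+90)%180-90).round(1),np.round(rr[1]))
E
python3 m.py
```

```text
top ((556.8373413085938, 13.759048461914062), (166.2154083251953, 248.9334716796875), 30.699623107910156)
yaw -59.30037689208985 origin [577.25883178 -20.63517674] [np.float64(125.34319526627219), np.float64(142.09467455621302)]
a [566.6  95.2] pix [267. 195.] 228 cen [568.5  98.6] ang -172.9 rel 66.4 [44. 23.]
b [480.7  44.1] pix [302. 252.] 233 cen [480.2  47.4] ang -163.9 rel 75.4 [38. 17.]
c [600.2 -59.3] pix [369. 169.] 254 cen [598.2 -53.9] ang 178.8 rel 58.1 [38. 23.]
scene ((556.6710815429688, 13.115951538085938), (166.1461944580078, 247.95083618164062), 30.637195587158203)
yaw -59.362804412841804 origin [577.05508513 -21.3005038 ] [np.float64(145.93491124260356), np.float64(156.44970414201183)]
a [566.6  94.5] pix [386. 199.] 211 cen [570.2  95.9] ang -176.0 rel 63.4 [46. 14.]
b [480.5  43.6] pix [345. 155.] 348 cen [474.7  39.5] ang -160.3 rel 79.1 [41. 49.]
c [600. -60.] pix [282. 227.] 283 cen [604.5 -56. ] ang -159.8 rel 79.5 [46. 20.]
```

```bash
cat >> h.py <<'E'
def goal(x,y,z,yang):
    from scipy.spatial.transform import Rotation as Ro
    o=readout.get_obs(); R=Ro.from_quat(o['tool_rot']).as_matrix()
    d=R.T@(np.array([x,y,z])-o['eef_pos']*1000)
    cur=np.degrees(np.arctan2(R[1,1],R[0,1])); s=cur-yang
    print('shift',d.round(1),'spin',((s+90)%180-90).round(1),'cur',cur.round(1),'clock',o['clock'],'z',o['eef_pos'])
E
python3 -c "
from h import *
goal(567,95,200,97)"
```

```text
shift [-469.  -166.8   30.8] spin -32.8 cur 64.2 clock 0.1 z [0.21760235 0.44954816 0.23050474]
```

Request:
jog_arm:
  motion:
    - {"x":-58,"y":-21,"z":0,"spin":-5}
    - {"x":-116,"y":-42,"z":0,"spin":-10}
    - {"x":-174,"y":-63,"z":0,"spin":-15}
    - {"x":-232,"y":-84,"z":0,"spin":-20}
    - {"x":-290,"y":-105,"z":0,"spin":-25}
    - {"x":-348,"y":-125,"z":0,"spin":-30}
    - {"x":-406,"y":-146,"z":10,"spin":-33}
    - {"x":-469,"y":-167,"z":20,"spin":-33}

```text
validation failed for argument at $.mo...
```

```bash
python3 -c "
from h import *
c=snap('wrist','w1.png')
for n,p in dict(a=(566.6,95),b=(480.6,44),c=(600.1,-59.6)).items(): print(n,proj(c,[p[0]/1e3,p[1]/1e3,.112]).round())
goal(567,95,200,97)"
```

```text
a [[210. 494.]]
b [[147. 468.]]
c [[142. 526.]]
shift [-469.  -166.9   30.9] spin -32.8 cur 64.2 clock 0.15 z [0.21761976 0.44961196 0.23060699]
```

View pics/w1.png

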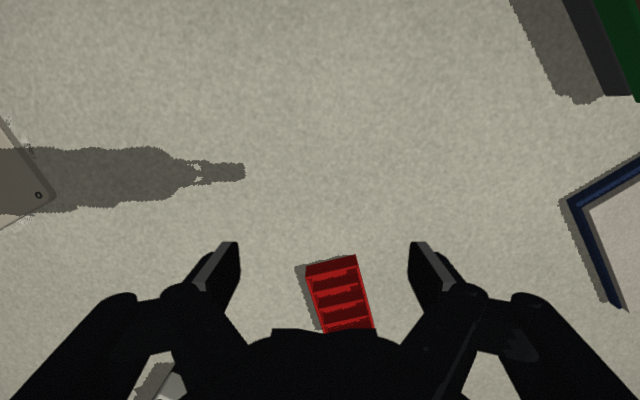

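The wrist view shows only the fingers at about (225,265) and (425,265), with the red tray. The move was refused on validation, so the arm has not moved. I'll resend it with every field filled in.

Request:
jog_arm:
  motion:
    - {"x":-58,"y":-21,"z":0,"spin":-5,"fingers":-1}
    - {"x":-116,"y":-42,"z":0,"spin":-10,"fingers":-1}
    - {"x":-174,"y":-63,"z":0,"spin":-15,"fingers":-1}
    - {"x":-232,"y":-84,"z":0,"spin":-20,"fingers":-1}
    - {"x":-290,"y":-105,"z":0,"spin":-25,"fingers":-1}
    - {"x":-348,"y":-125,"z":0,"spin":-30,"fingers":-1}
    - {"x":-406,"y":-146,"z":10,"spin":-33,"fingers":-1}
    - {"x":-469,"y":-167,"z":20,"spin":-33,"fingers":-1}

```text
clock: 1.15
eef_pos: [0.565, 0.0969, 0.2116]
tool_rot: [-0.063, 0.998, 0.0, -0.0]
ft_force: [0.2, 0.3, 0.9]
grip_width: 0.0854
grasp_force: 0.0
```

```bash
python3 -c "
from h import *
c=snap('wrist','w2.png')
for n,p in dict(a=(566.6,95),b=(480.6,44),c=(600.1,-59.6)).items(): print(n,proj(c,[p[0]/1e3,p[1]/1e3,.112]).round())
goal(566.6,95,87,97)"
```

```text
a [[321. 193.]]
b [[270.  82.]]
c [[146. 208.]]
shift [  2.5   4.9 122.1] spin -0.2 cur 96.8 clock 1.2 z [0.56943769 0.09097914 0.20911272]
```

View pics/w2.png

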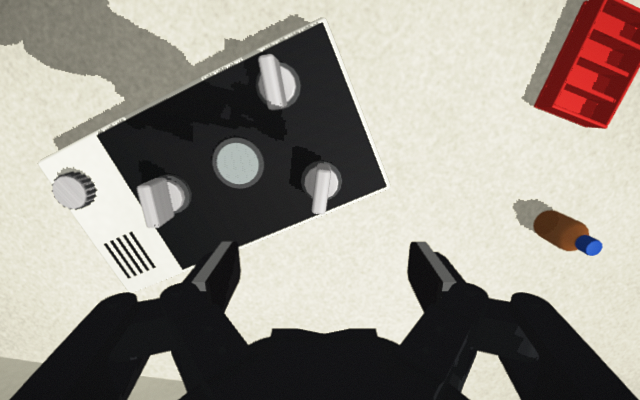

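The wrist view shows bolt a at about (320,190), where it was predicted, with its tab roughly across the closing line. Bolt b is at (275,82) and c at (160,200).

```bash
python3 -c "
from h import *
c=camera('wrist');goal(566.6,95,87,97)"
```

```text
shift [ -0.4   1.4 122.4] spin -0.2 cur 96.8 clock 1.25 z [0.56658924 0.09377236 0.2093561 ]
```

Request:
jog_arm:
  motion:
    - {"x":0,"y":0,"z":40,"spin":0,"fingers":-1}
    - {"x":0,"y":0,"z":80,"spin":0,"fingers":-1}
    - {"x":0,"y":0,"z":105,"spin":0,"fingers":-1}
    - {"x":0,"y":0,"z":123,"spin":0,"fingers":-1}
    - {"x":0,"y":0,"z":123,"spin":0,"fingers":-1}
    - {"x":0,"y":0,"z":123,"spin":0,"fingers":1}
    - {"x":0,"y":0,"z":123,"spin":0,"fingers":1}
    - {"x":0,"y":0,"z":123,"spin":0,"fingers":1}

```text
clock: 2.25
eef_pos: [0.5645, 0.0988, 0.0899]
tool_rot: [-0.063, 0.998, 0.0, 0.001]
ft_force: [-0.7, -0.4, 0.4]
grip_width: 0.0322
grasp_force: 0.0
```

Request:
jog_arm:
  motion:
    - {"x":0,"y":0,"z":0,"spin":0,"fingers":1}
    - {"x":0,"y":0,"z":0,"spin":0,"fingers":1}
    - {"x":0,"y":0,"z":0,"spin":0,"fingers":1}
    - {"x":0,"y":0,"z":0,"spin":0,"fingers":1}

```text
clock: 2.75
eef_pos: [0.5658, 0.0948, 0.0904]
tool_rot: [-0.061, 0.998, -0.004, 0.002]
ft_force: [2.2, -9.7, 3.1]
grip_width: 0.0118
grasp_force: 59.6
```

Request:
jog_arm:
  motion:
    - {"x":0,"y":0,"z":0,"spin":9,"fingers":1}
    - {"x":0,"y":0,"z":0,"spin":18,"fingers":1}
    - {"x":0,"y":0,"z":0,"spin":27,"fingers":1}
    - {"x":0,"y":0,"z":0,"spin":36,"fingers":1}
    - {"x":0,"y":0,"z":0,"spin":45,"fingers":1}
    - {"x":0,"y":0,"z":0,"spin":53,"fingers":1}
    - {"x":0,"y":0,"z":0,"spin":60,"fingers":1}
    - {"x":0,"y":0,"z":0,"spin":64,"fingers":1}

```text
clock: 3.75
eef_pos: [0.5655, 0.094, 0.0904]
tool_rot: [0.478, 0.878, -0.003, 0.004]
ft_force: [1.3, -11.8, 3.4]
grip_width: 0.0115
grasp_force: 59.7
```

Request:
jog_arm:
  motion:
    - {"x":0,"y":0,"z":0,"spin":2,"fingers":1}
    - {"x":0,"y":0,"z":0,"spin":3,"fingers":1}
    - {"x":0,"y":0,"z":0,"spin":3,"fingers":1}
    - {"x":0,"y":0,"z":0,"spin":3,"fingers":1}

```text
clock: 4.25
eef_pos: [0.5655, 0.0939, 0.0904]
tool_rot: [0.5, 0.866, -0.003, 0.004]
ft_force: [1.0, -12.8, 5.6]
grip_width: 0.0118
grasp_force: 59.9
```

```bash
python3 -c "
from h import *
goal(566.6,95,200,30.7);o=readout.get_obs();print(o['ft_torque'],o['joint_pos'])"
```

```text
shift [  -0.7    1.4 -109.6] spin -0.7 cur 30.0 clock 4.25 z [0.5655066 0.0939295 0.090364 ]
[-2.47455693 -0.3411169   0.40297074] [ 0.16958088  0.47724371 -0.03142731  1.05986248 -0.00941691  1.21618074]
```

Request:
jog_arm:
  motion:
    - {"x":0,"y":0,"z":0,"spin":0,"fingers":-1}
    - {"x":0,"y":0,"z":0,"spin":0,"fingers":-1}
    - {"x":0,"y":0,"z":0,"spin":0,"fingers":-1}
    - {"x":0,"y":0,"z":0,"spin":0,"fingers":-1}
    - {"x":0,"y":0,"z":-40,"spin":0,"fingers":-1}
    - {"x":0,"y":0,"z":-100,"spin":0,"fingers":-1}
    - {"x":0,"y":0,"z":-100,"spin":0,"fingers":-1}
    - {"x":0,"y":0,"z":-100,"spin":0,"fingers":-1}

```text
clock: 5.25
eef_pos: [0.5638, 0.0988, 0.189]
tool_rot: [0.499, 0.867, 0.0, 0.0]
ft_force: [-0.2, -0.7, -1.0]
grip_width: 0.0851
grasp_force: 0.0
```

```bash
python3 -c "
from h import *
c=camera('top');goal(479.8,43.2,88,106)"
```

```text
shift [ -6.1 -99.7 100.1] spin -75.8 cur 30.2 clock 5.3 z [0.56314099 0.09863333 0.18789953]
```

Request:
jog_arm:
  motion:
    - {"x":-1,"y":-12,"z":0,"spin":-10,"fingers":-1}
    - {"x":-2,"y":-25,"z":0,"spin":-20,"fingers":-1}
    - {"x":-3,"y":-38,"z":0,"spin":-30,"fingers":-1}
    - {"x":-4,"y":-52,"z":0,"spin":-40,"fingers":-1}
    - {"x":-5,"y":-66,"z":0,"spin":-50,"fingers":-1}
    - {"x":-6,"y":-80,"z":0,"spin":-60,"fingers":-1}
    - {"x":-6,"y":-92,"z":0,"spin":-70,"fingers":-1}
    - {"x":-6,"y":-100,"z":0,"spin":-76,"fingers":-1}

```text
clock: 6.3
eef_pos: [0.4786, 0.0428, 0.187]
tool_rot: [-0.142, 0.99, 0.0, -0.002]
ft_force: [-0.1, 0.9, 0.5]
grip_width: 0.0856
grasp_force: 0.0
```

Request:
jog_arm:
  motion:
    - {"x":0,"y":0,"z":0,"spin":0,"fingers":-1}
    - {"x":0,"y":0,"z":0,"spin":0,"fingers":-1}

```text
clock: 6.55
eef_pos: [0.4802, 0.0432, 0.1881]
tool_rot: [-0.14, 0.99, 0.0, -0.001]
ft_force: [0.8, -0.0, 0.7]
grip_width: 0.0853
grasp_force: 0.0
```

```bash
python3 -c "
from h import *
goal(479.8,43.2,88,106)
c=snap('wrist','w3.png')
for n,p in dict(a=(565.5,94),b=(479.8,43.2)).items(): print(n,proj(c,[p[0]/1e3,p[1]/1e3,.112]).round())"
```

```text
shift [  0.2   0.  100.1] spin 0.1 cur 106.1 clock 6.55 z [0.4801938  0.04324001 0.18808892]
a [[352. 302.]]
b [[324. 200.]]
```

View pics/w3.png

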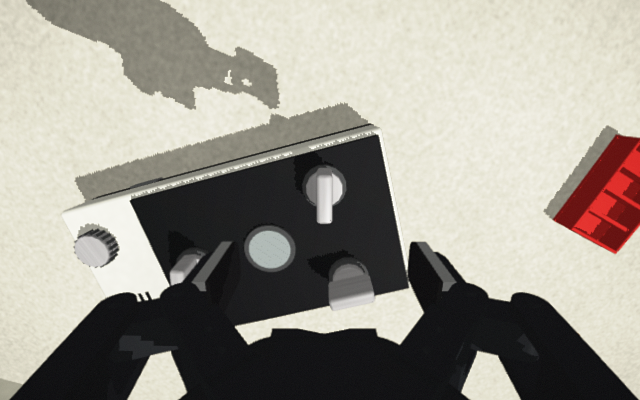

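Bolt b's tab is at (324,200), square across the closing line. Bolt a, at (350,290), now lies along the long side.

Request:
jog_arm:
  motion:
    - {"x":0,"y":0,"z":40,"spin":0,"fingers":-1}
    - {"x":0,"y":0,"z":80,"spin":0,"fingers":-1}
    - {"x":0,"y":0,"z":100,"spin":0,"fingers":-1}
    - {"x":0,"y":0,"z":100,"spin":0,"fingers":1}
    - {"x":0,"y":0,"z":100,"spin":0,"fingers":1}
    - {"x":0,"y":0,"z":100,"spin":0,"fingers":1}
    - {"x":0,"y":0,"z":100,"spin":0,"fingers":1}
    - {"x":0,"y":0,"z":100,"spin":0,"fingers":1}

```text
clock: 7.6
eef_pos: [0.4812, 0.0438, 0.0902]
tool_rot: [-0.141, 0.99, 0.001, 0.001]
ft_force: [-1.5, 1.7, 5.0]
grip_width: 0.0121
grasp_force: 59.6
```

Request:
jog_arm:
  motion:
    - {"x":0,"y":0,"z":0,"spin":0,"fingers":1}
    - {"x":0,"y":0,"z":0,"spin":0,"fingers":1}

```text
clock: 7.85
eef_pos: [0.4812, 0.0438, 0.0902]
tool_rot: [-0.141, 0.99, 0.001, 0.001]
ft_force: [-2.3, 1.0, 6.1]
grip_width: 0.0113
grasp_force: 59.6
```

Well centred. It now stands at about 106.2 deg and the stop is at about 30.4, so I'll spin 76.

Request:
jog_arm:
  motion:
    - {"x":0,"y":0,"z":0,"spin":10,"fingers":1}
    - {"x":0,"y":0,"z":0,"spin":20,"fingers":1}
    - {"x":0,"y":0,"z":0,"spin":30,"fingers":1}
    - {"x":0,"y":0,"z":0,"spin":40,"fingers":1}
    - {"x":0,"y":0,"z":0,"spin":50,"fingers":1}
    - {"x":0,"y":0,"z":0,"spin":59,"fingers":1}
    - {"x":0,"y":0,"z":0,"spin":66,"fingers":1}
    - {"x":0,"y":0,"z":0,"spin":72,"fingers":1}

```text
clock: 8.85
eef_pos: [0.4802, 0.0415, 0.0901]
tool_rot: [0.47, 0.883, -0.002, 0.001]
ft_force: [-3.5, -4.5, 8.8]
grip_width: 0.0119
grasp_force: 60.1
```

Request:
jog_arm:
  motion:
    - {"x":0,"y":0,"z":0,"spin":2,"fingers":1}
    - {"x":0,"y":0,"z":0,"spin":4,"fingers":1}
    - {"x":0,"y":0,"z":0,"spin":4,"fingers":1}
    - {"x":0,"y":0,"z":0,"spin":4,"fingers":1}

```text
clock: 9.35
eef_pos: [0.4801, 0.0415, 0.0902]
tool_rot: [0.499, 0.867, -0.002, 0.001]
ft_force: [-3.6, -3.8, 9.4]
grip_width: 0.0116
grasp_force: 60.2
```

```bash
python3 -c "
from h import *
goal(481,43.8,200,30.7);o=readout.get_obs();print(o['ft_torque'])"
```

```text
shift [   1.2    1.7 -109.9] spin -0.5 cur 30.2 clock 9.35 z [0.48014459 0.04148265 0.09015726]
[-1.01075901  0.83276891  0.45549315]
```

Request:
jog_arm:
  motion:
    - {"x":0,"y":0,"z":0,"spin":0,"fingers":-1}
    - {"x":0,"y":0,"z":0,"spin":0,"fingers":-1}
    - {"x":0,"y":0,"z":0,"spin":0,"fingers":-1}
    - {"x":0,"y":0,"z":0,"spin":0,"fingers":-1}
    - {"x":0,"y":0,"z":-40,"spin":0,"fingers":-1}
    - {"x":0,"y":0,"z":-100,"spin":0,"fingers":-1}
    - {"x":0,"y":0,"z":-100,"spin":0,"fingers":-1}
    - {"x":0,"y":0,"z":-100,"spin":0,"fingers":-1}

```text
clock: 10.35
eef_pos: [0.4804, 0.0432, 0.1889]
tool_rot: [0.499, 0.867, 0.0, 0.0]
ft_force: [-0.1, -0.1, -0.6]
grip_width: 0.0856
grasp_force: 0.0
```

```bash
python3 -c "
from h import *
c=camera('top');goal(599.2,-60.8,88,89)"
```

```text
shift [-150.    51.2   99.8] spin -58.8 cur 30.2 clock 10.4 z [0.47975788 0.04315856 0.18801045]
```

Request:
jog_arm:
  motion:
    - {"x":-20,"y":7,"z":0,"spin":-8,"fingers":-1}
    - {"x":-42,"y":14,"z":0,"spin":-16,"fingers":-1}
    - {"x":-64,"y":22,"z":0,"spin":-24,"fingers":-1}
    - {"x":-86,"y":29,"z":0,"spin":-32,"fingers":-1}
    - {"x":-108,"y":37,"z":0,"spin":-40,"fingers":-1}
    - {"x":-130,"y":45,"z":0,"spin":-49,"fingers":-1}
    - {"x":-145,"y":50,"z":0,"spin":-56,"fingers":-1}
    - {"x":-150,"y":51,"z":0,"spin":-59,"fingers":-1}

```text
clock: 11.4
eef_pos: [0.5994, -0.0615, 0.1862]
tool_rot: [0.007, 1.0, 0.0, -0.002]
ft_force: [0.0, 0.1, -0.1]
grip_width: 0.0853
grasp_force: 0.0
```

Request:
jog_arm:
  motion:
    - {"x":0,"y":0,"z":0,"spin":0,"fingers":-1}
    - {"x":0,"y":0,"z":0,"spin":0,"fingers":-1}

```text
clock: 11.65
eef_pos: [0.5992, -0.0606, 0.1877]
tool_rot: [0.008, 1.0, 0.0, -0.001]
ft_force: [0.2, -0.6, 0.5]
grip_width: 0.0854
grasp_force: 0.0
```

```bash
python3 -c "
from h import *
goal(599.2,-60.8,88,89)
c=snap('wrist','w4.png')
print(proj(c,[.5992,-.0608,.112]).round())"
```

```text
shift [-0.3 -0.2 99.7] spin 0.1 cur 89.1 clock 11.65 z [ 0.5991526  -0.06061405  0.1877435 ]
[[323. 201.]]
```

View pics/w4.png

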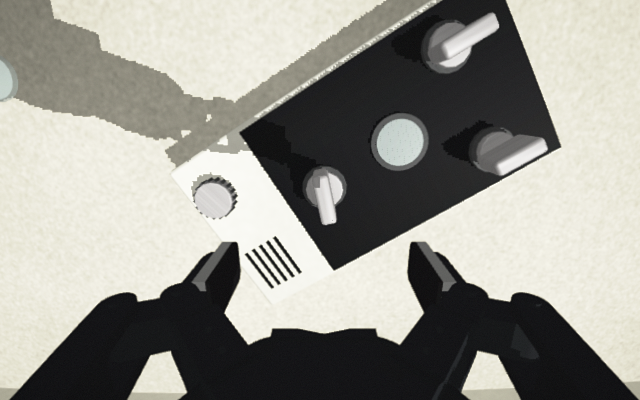

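Bolt c's tab runs from (322,178) to (330,222), leaning about 8 deg counter-clockwise of the grip. I'll spin -8 on the way down. Bolts a and b look aligned.

Request:
jog_arm:
  motion:
    - {"x":0,"y":0,"z":40,"spin":-4,"fingers":-1}
    - {"x":0,"y":0,"z":80,"spin":-8,"fingers":-1}
    - {"x":0,"y":0,"z":100,"spin":-8,"fingers":-1}
    - {"x":0,"y":0,"z":100,"spin":-8,"fingers":1}
    - {"x":0,"y":0,"z":100,"spin":-8,"fingers":1}
    - {"x":0,"y":0,"z":100,"spin":-8,"fingers":1}
    - {"x":0,"y":0,"z":100,"spin":-8,"fingers":1}
    - {"x":0,"y":0,"z":100,"spin":-8,"fingers":1}

```text
clock: 12.7
eef_pos: [0.6009, -0.06, 0.0905]
tool_rot: [-0.063, 0.998, 0.001, 0.001]
ft_force: [-1.6, 4.4, 5.2]
grip_width: 0.0117
grasp_force: 60.2
```

Request:
jog_arm:
  motion:
    - {"x":0,"y":0,"z":0,"spin":0,"fingers":1}
    - {"x":0,"y":0,"z":0,"spin":0,"fingers":1}

```text
clock: 12.95
eef_pos: [0.6009, -0.06, 0.0905]
tool_rot: [-0.063, 0.998, 0.001, 0.001]
ft_force: [-0.2, 3.9, 6.5]
grip_width: 0.012
grasp_force: 60.3
```

Standing at 97.2 deg, the turn needed is 67.

Request:
jog_arm:
  motion:
    - {"x":0,"y":0,"z":0,"spin":9,"fingers":1}
    - {"x":0,"y":0,"z":0,"spin":18,"fingers":1}
    - {"x":0,"y":0,"z":0,"spin":27,"fingers":1}
    - {"x":0,"y":0,"z":0,"spin":36,"fingers":1}
    - {"x":0,"y":0,"z":0,"spin":45,"fingers":1}
    - {"x":0,"y":0,"z":0,"spin":53,"fingers":1}
    - {"x":0,"y":0,"z":0,"spin":59,"fingers":1}
    - {"x":0,"y":0,"z":0,"spin":64,"fingers":1}

```text
clock: 13.95
eef_pos: [0.6, -0.0621, 0.0905]
tool_rot: [0.477, 0.879, -0.001, 0.001]
ft_force: [-2.6, -1.5, 7.9]
grip_width: 0.0115
grasp_force: 60.6
```

Request:
jog_arm:
  motion:
    - {"x":0,"y":0,"z":0,"spin":2,"fingers":1}
    - {"x":0,"y":0,"z":0,"spin":3,"fingers":1}
    - {"x":0,"y":0,"z":0,"spin":3,"fingers":1}
    - {"x":0,"y":0,"z":0,"spin":3,"fingers":1}

```text
clock: 14.45
eef_pos: [0.5999, -0.0621, 0.0905]
tool_rot: [0.499, 0.867, -0.001, 0.001]
ft_force: [-3.2, -1.6, 7.1]
grip_width: 0.0118
grasp_force: 60.6
```

Request:
jog_arm:
  motion:
    - {"x":0,"y":0,"z":0,"spin":0,"fingers":-1}
    - {"x":0,"y":0,"z":0,"spin":0,"fingers":-1}
    - {"x":0,"y":0,"z":0,"spin":0,"fingers":-1}
    - {"x":0,"y":0,"z":0,"spin":0,"fingers":-1}
    - {"x":0,"y":0,"z":-40,"spin":0,"fingers":-1}
    - {"x":0,"y":0,"z":-100,"spin":0,"fingers":-1}
    - {"x":0,"y":0,"z":-130,"spin":0,"fingers":-1}
    - {"x":0,"y":0,"z":-130,"spin":0,"fingers":-1}

```text
clock: 15.45
eef_pos: [0.6019, -0.061, 0.2225]
tool_rot: [0.499, 0.867, 0.001, 0.003]
ft_force: [1.4, 0.8, -1.1]
grip_width: 0.0854
grasp_force: 0.0
```

```bash
python3 -c "
from h import *
c=camera('wrist');c=camera('wrist');c=snap('wrist','w5.png');goal(600,-60,200,30.7)"
```

```text
shift [ 0.2  1.2 17.4] spin -0.5 cur 30.2 clock 15.6 z [ 0.5991562  -0.0607935   0.21743541]
```

View pics/w5.png

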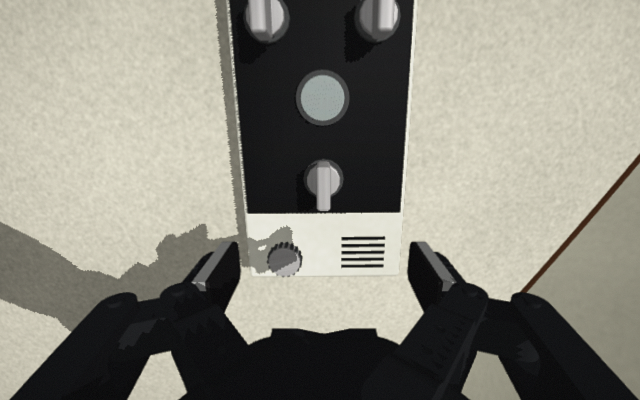

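All three tabs, at (265,15), (383,15) and (323,190), lie along the box's long side, and the gripper is clear.

```bash
python3 -c "
from workcell import bot
print(bot.job_done())"
```

```text
the job is handed in; nothing more can be done
None
```

I turned all three bolts clockwise to within about 1 degree of lying along the housing's long side and let go of them, then handed the job in at about 16 s with the gripper clear; no verdict came back.

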